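Find the candle block that fits with a stepped pin gauge

ROBOT

A 6-joint arm with a two-finger parallel gripper is mounted at the origin on a cart in front of the work surface, level with it; the furniture and walls round the work are solid. World frame = base frame: x ahead of the robot, y to its left, z up, the work surface at z = 0. Lengths are in mm, angles in degrees, forces in N, time in s.
With the tool pointing down it reaches from about 350 to 850 mm from the base axis. Payload 8.1 kg.
Tool frame: the origin (TCP) lies midway between the tips of the shut fingers; the grasp point (between the pads) lies 19 mm behind it; z points along the fingers, y is the line along which they close (so a half turn about z gives the same grasp; the last joint's range is limited). The gripper opens to 85 mm and grips with 20 to 120 N. Pads are 22 mm wide; open, the fingers measure 114 mm over their backs; the gripper's body (76 mm by 85 mm) begins 54 mm behind the grasp point. The pads swing forward as they close: fully open they stand 13 mm farther back than shut.
Start: joints at [65.065, 7.471, 85.268, -0, 87.261, -4.893], TCP at [205.605, 563.677, 231.292] pointing down, gripper open.
Joint ranges: [-169.43, 169.43], [-51.17, 129.36], [1.28, 143.12], [-76.62, 256.62], [0, 156.53], [-152.29, 152.29]. Speed limits (degrees/s): [136.94, 136.94, 159.86, 180, 180, 180].

INTERFACE

Orientations are given as [roll, pitch, yaw] about the fixed x, y, z axes, in that order (R = Rz(yaw) Ry(pitch) Rx(roll)).
In Python, from bench import sense, snapshot, camera_params, hand_in, masks_of, pinpoint gives the robot as it stands.
- The arm moves only by the tool step_arm, never from a script. Its argument "targets" is a list of rows, each an object with "angular": the turn, a rotation vector about the tool's x, y, z scaled (see below), a list of three; "dp": the shift along the tool's x, y, z scaled (see below), a list of three; "fingers": the closure, from 0 (fully open) to 1 (shut). A call has exactly 8 rows; each row is the pose to reach, as a shift and turn from the pose commanded when the call began, along the tool's axes at that moment, turning the shorter way round; what a row does not reach only later rows make up. The controller multiplies each number of a shift by 0.2 m and each number of a turn by 180 degrees. A row lasts 1/8 s, in which the tool goes at most 62.5 mm and 10.7 degrees, less where a joint would pass 70% of its speed; a pose out of reach is approached as far as the arm can. A call with a number of a shift or a turn outside -1 to 1 is refused whole. A call with a gripper value outside its range is refused whole. The fingers move at their own pace and stop on an object; "newtons" is the grip in N (left out, the last holds). Time passes only in rows, so rows that repeat a pose let the fingers close, or fill a call up. It gives the time, the measured TCP pose, the force, the opening and the grip force at its end, in the units of the state.
- sense(): the state, without advancing time (a new reading comes with each control period).
- snapshot(name): name is "scene" or "top" or "wrist"; returns the picture (384x512x3 uint8, blue, green, red); there is no depth.
- camera_params(name): a dict with "vfov" (degrees; the focal length in pixels is half the picture's height over the tangent of half this angle, whatever the lens; pixels are square), "cx", "cy" (the principal point, pixels), "D" ([k1, k2, p1, p2, k3] as OpenCV has them; the pictures are not rectified), "R" (3x3) and "t" (3): a world point X has camera coordinates R X + t. Camera axes: x right, y down, z forward; pixel columns grow to the right and rows downward; lengths in mm; the calibration is good to about 2 mm. A picture is of the moment at which its call begins: read the wrist's pose just before it. camera_params takes no time and is no camera call; for the wrist camera it gives the pose at the moment of the call.
- hand_in(): hands the job in; it is judged then, once.
Trained networks look in the newest picture that a camera, given by its name, has taken for a name from the list of things; names that differ only in an ending like _2 or _b are one class to them, and where a whole thing is asked for, a point or a joint stands for the part that bears it (a point fixed in the world has none). Each returns a list of dicts, best first, with "conf" (0 to 1); they miss things now and then, are a little off and sometimes report something else, mostly with a low value. They report only what shows in the picture. A call takes as long as a camera call.
- masks_of(camera, label): "pixels" (384x512 bool, what is visible of it) and "at" ([column, row] in pixels, amid what is visible of it).
- pinpoint(camera, label): "at" ([column, row] in pixels: a listed point, or the origin of a listed thing).
The state is a dict: "time": time; "joint_pos": joint angles; "qd": joint speeds; "joint_efforts": joint torques, N m; "tool_pos": TCP position; "tcp_rot": TCP orientation; "ft_force": force on the tool from outside, world axes, zero at the start; "wrist_torque": the same for the moment, N m; "finger_gap": finger opening in mm; "grip_force": force on a finger pad.
Only numpy, scipy, OpenCV 4.12 (cv2) and the standard library are available. Lean on these libraries where they do the work, as an engineer would, in place of code of your own. Each camera call takes 0.05 s, during which the arm holds its last target. There are 200 camera calls.

TASK

Three marble candle blocks look alike but only one is bored right. Take the stepped pin gauge from its stand and try it gently in the blocks' holes, feeling for the centre, until you find the one where the go step sinks in fully and the no-go step does not. Leave the gauge seated there and slide that block, with the gauge standing in it, gently up against the near edge of the bare chopping board behind the blocks; the other blocks stay where they stood.

Things in the scene. Friction and masses are not known exactly. Their poses are not given: they have to be found in the camera images.
- gauge: loose stepped pin gauge, 0.12 kg, upright in its stand; origin at the lower tip, z up the pin. From the tip: pilot 12 mm thick to 12 mm, go step 18 mm thick to 26 mm, no-go step 22 mm thick to 46 mm, then a square wooden grip 26 x 26 mm (sides along x, y) to 92 mm. Each step has a 1.5 mm chamfer. Off centre, a step catches early on the block's top or on the ledge and tells nothing
- stand: a fixed square wooden stand, 64 x 64 mm (foot 76 x 76 mm), 56 mm high, with a 25 mm hole in which the gauge hangs, its grip resting on the stand's top and its tip 10 mm above the worktop; origin at the centre of its underside
- block_a: square marble candle block 60 x 60 x 56 mm high with its felt sole, 0.8 kg, loose; origin at the centre of its underside, z up, sides along x, y. Its one upright hole is hand-bored, axis 4 to 5 mm off the block's centre in an unknown direction. Mouth 25 mm wide, 10 mm deep; below, a narrower bore with a ledge, or none (see block_b), down to the sole. 1.5 mm chamfers
- block_b: as block_a, all three outwardly alike. In unknown order their bores below the mouth are 16 mm (too tight: a centred gauge's tip stops 22 mm below the block's top, go step on the ledge), 20 mm (right: stops at 36 mm, no-go step on the ledge, grip 10 mm above the block) and 25 mm, no ledge (too wide: 46 mm, grip on the block)
- block_c: as block_a and block_b; a block glides on its 4 mm felt sole, friction about 0.28, at a side push of about 1.5 to 3.5 N; pushed by a gauge that also bears down on its ledge it may tip and bind
- board_edge (a point): middle of the lower near edge of a fixed, bare wooden chopping board that lies flat behind the blocks, 240 x 360 mm, 22 mm thick; x points from this edge into the board (240 mm), y along the edge, which runs 180 mm to either side, z up
- garlic: a loose garlic bulb, about 53 mm, a bystander; origin at its underside
- spice_jar: a loose spice jar with a black cap, 41 mm wide, 105 mm high, a bystander; origin at the centre of its underside

How it is judged:
By the outcome, as a careful person would: the job done as asked, in the order asked, and still so for the second after the job is handed in, with the robot touching nothing.
It also fails if it takes over 72 s, if anything falls off the work surface, if the arm or the gripper's body presses on something with over 40 N, if the wrist force passes 120 N, or if a joint passes its speed limit or range.

## Working session

There is one attempt and no reset: what is moved stays moved. The work goes in short steps, Python scripts to look and compute and a tool call to move; the robot and the scene stay as the last step left them, time stands still between calls to the robot, and variables do not carry over. Pictures are saved under pics/ and viewed, at most 10 in all, crops included, and the job is handed in when it is done.

Besides the shell and the picture viewer there is one more tool, called after "Emit:" by a JSON object that holds its "method" and its "body". step_arm: Moves the arm, as the interface text tells. Its arguments: {"type":"object","properties":{"targets":{"type":"array","items":{"type":"object","properties":{"angular":{"type":"array","items":{"type":"number","minimum":-1,"maximum":1}},"dp":{"type":"array","items":{"type":"number","minimum":-1,"maximum":1}},"fingers":{"type":"number"}}}},"newtons":{"type":"number"}},"required":["targets"]}

```bash
ls; mkdir -p pics
cat > h.py <<'E'
import numpy as np,cv2
from bench import *
def K(p):
    f=192/np.tan(np.radians(p["vfov"]/2)); return np.array([[f,0,p["cx"]],[0,f,p["cy"]],[0,0,1]])
def ray(p,uv):
    n=cv2.undistortPoints(np.array([[uv]],float),K(p),np.array(p["D"]))[0,0]
    R=np.array(p["R"]);t=np.array(p["t"]).ravel()
    return -R.T@t, R.T@np.array([n[0],n[1],1])
def at_z(p,uv,z):
    c,d=ray(p,uv); return c+d*(z-c[2])/d[2]
def proj(p,X):
    return cv2.projectPoints(np.array(X,float).reshape(-1,3),cv2.Rodrigues(np.array(p["R"]))[0],np.array(p["t"],float).ravel(),K(p),np.array(p["D"]))[0].reshape(-1,2)
E
python3 - <<'E'
from h import *
s=sense();print(s)
ims=[]
for n in("scene","top"):
    im=snapshot(n);cv2.imwrite(f"pics/{n}0.png",im);p=camera_params(n);ims.append(im)
    c,_=ray(p,(256,192));print(n,c.round())
    for l in["gauge","stand","block_a","board_edge","garlic","spice_jar"]:
        for d in pinpoint(n,l):
            if d["conf"]>.2: print(n,l,round(d["conf"],2),np.round(d["at"],1),at_z(p,d["at"],10 if l=="gauge" else 0).round(1)[:2])
cv2.imwrite("pics/both.png",cv2.resize(np.vstack(ims),None,fx=.78,fy=.78))
E
```

```text
pics
{'time': 0.0, 'joint_pos': array([ 6.50650499e+01,  7.51389724e+00,  8.53300451e+01, -2.59614361e-04,
        8.72619424e+01, -4.89292955e+00]), 'qd': array([ 0.03848772, -0.11001731, -0.00657767,  0.05476241,  0.07920695,
       -0.04877067]), 'joint_efforts': array([-1.44740614e-03, -5.69427824e+01, -5.00530314e+01, -6.10944480e-04,
        1.56947278e-02,  8.41982637e-05]), 'tool_pos': array([205.36969312, 563.16674479, 230.24972083]), 'tcp_rot': array([-1.79894479e+02, -8.77298231e-03,  1.59957984e+02]), 'ft_force': array([-0.63063229,  1.32865946,  0.08059959]), 'wrist_torque': array([-0.00442769, -0.0231202 ,  0.068473  ]), 'grip_force': 0.0, 'finger_gap': 85.20097849905135}
scene [ 205. -723.  499.]
scene stand 0.95 [200.5 181.3] [507.1 265.1]
scene block_a 0.94 [224.4 228.7] [473.6   4.1]
scene block_a 0.91 [263.2 259.3] [ 500.4 -138.1]
scene block_a 0.69 [207.4 208.8] [470.5 108.3]
scene board_edge 0.8 [292.2 201.7] [675.4  40.4]
scene board_edge 0.61 [225.6 229.7] [474.4  -1.1]
scene garlic 0.86 [269.3 301.7] [ 454.6 -250.4]
scene spice_jar 0.67 [244.5 172. ] [643.8 262.5]
scene spice_jar 0.43 [271.4 299.2] [ 460.9 -246.6]
top [ 475.   27. 1045.]
top gauge 0.72 [149.4 230.5] [495.4 276.9]
top stand 0.62 [150.8 223.8] [512.5 275.8]
top stand 0.4 [148.4 230.2] [496.4 281.9]
top block_a 0.84 [315.3 226.8] [ 498.6 -138.8]
top block_a 0.8 [215.3 238.9] [472.5 112.6]
top block_a 0.68 [260.7 238.1] [472.8  -1. ]
top board_edge 0.81 [243.9 160.3] [670.6  38. ]
top garlic 0.7 [359.8 239.6] [ 464.2 -250.8]
top spice_jar 0.57 [151.3 168.7] [653.4 275.5]
```

View pics/both.png

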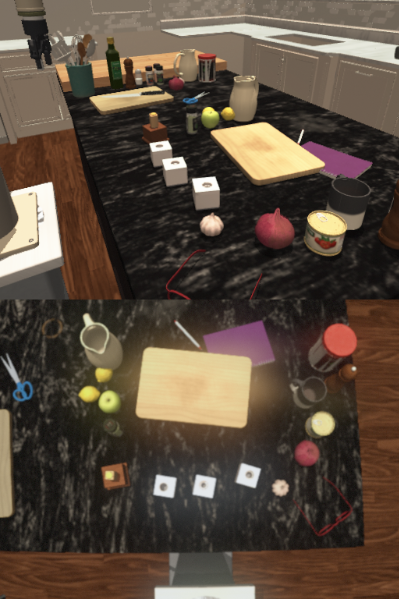

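Run:
```python
import cv2
a=cv2.imread("pics/top0.png")[120:280,120:390]
cv2.imwrite("pics/topc.png",cv2.resize(a,None,fx=2.96,fy=2.96,interpolation=cv2.INTER_CUBIC))
```

```text
(no output)
```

View pics/topc.png

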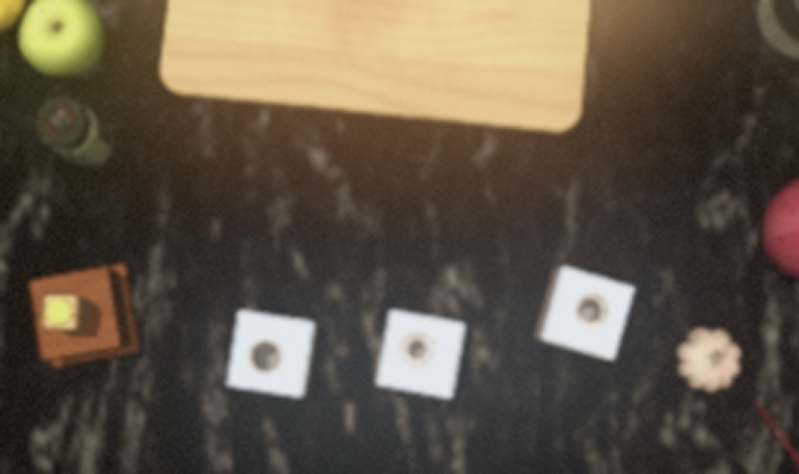

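The top view shows the gauge in its stand at left (about 62,313 in the crop). The three blocks are at (270,355), (420,352) and (588,312). The left hole looks evenly dark, while the middle and right holes show a ledge. The board edge runs from (165,90) to (560,130), and the paths to it are clear. Next I'll measure the yaws and plan the wrist views.

```bash
cat >> h.py <<'E'
from scipy.spatial.transform import Rotation as Ro
def quad(mask,p,z):
    ys,xs=np.nonzero(mask); P=np.array([at_z(p,(x,y),z)[:2] for x,y in zip(xs,ys)],np.float32)
    return cv2.minAreaRect(P)
def plan(cur,new):
    """cur,new=(x,y,z,yaw) tool-down -> dp, angular numbers"""
    R=Ro.from_euler('xyz',[180,0,cur[3]],degrees=True)
    d=R.inv().apply(np.array(new[:3])-cur[:3])/200
    dy=(new[3]-cur[3]+180)%360-180
    return d.round(4),np.round(-dy/180,4)
E
python3 - <<'E'
from h import *
p=camera_params("top"); im=snapshot("top")
for l in("block_a","gauge","stand"):
    for d in masks_of("top",l):
        if d["conf"]<.3: continue
        m=d["pixels"]
        if l=="block_a": m=m&(im.min(2)>150)
        z={"block_a":56,"gauge":102,"stand":56}[l]
        q=quad(m,p,z); print(l,round(d["conf"],2),m.sum(),np.round(q[0],1),np.round(q[1],1),round(q[2],1))
for x,y in((175,94),(555,131)): print(at_z(p,(x/2.96+120,y/2.96+120),22)[:2].round(1))
for x,y in((265,355),(417,348),(591,310)): print('hole',at_z(p,(x/2.96+120,y/2.96+120),56)[:2].round(1))
w=camera_params("wrist"); s=sense()
R=Ro.from_euler('xyz',s["tcp_rot"],degrees=True)
c,_=ray(w,(256,192)); print("cam in tool",R.inv().apply(c-s["tool_pos"]).round(1), (R.inv().as_matrix()@np.array(w["R"]).T).round(3),w["vfov"])
E
```

```text
block_a 0.76 643 [ 500.8 -136.4] [62.6 61.9] 72.3
block_a 0.75 603 [470.9  -1.9] [58.  60.2] 77.8
block_a 0.63 607 [472.8 118.4] [62.4 60.8] 80.5
gauge 0.65 131 [504.  270.7] [30.3 22.8] 89.3
stand 0.66 791 [505.  267.9] [72.8 79.2] 9.9
[691.3 200.1]
[ 654.1 -120.6]
hole [470.3 121.8]
hole [474.1   0. ]
hole [ 502.1 -140.5]
cam in tool [ 8.250e+01  1.000e-01 -1.425e+02] [[ 0.    -0.947 -0.322]
 [ 1.    -0.     0.001]
 [-0.001 -0.322  0.947]] 65.18348893614848
```

```bash
python3 -c "
from h import *
print(plan((205.6,563.7,231.3,160),(505,270,200,180)))"
```

```text
(array([-1.909 , -0.8679,  0.1565]), np.float64(-0.1111))
```

Emit:
{"method": "step_arm", "body": {"targets": [{"dp": [-0.24,-0.11,0.02],"angular": [0,0,-0.03],"fingers": 0},{"dp": [-0.48,-0.22,0.04],"angular": [0,0,-0.06],"fingers": 0},{"dp": [-0.72,-0.33,0.06],"angular": [0,0,-0.09],"fingers": 0},{"dp": [-0.95,-0.43,0.08],"angular": [0,0,-0.1111],"fingers": 0},{"dp": [-1,-0.455,0.08],"angular": [0,0,-0.1111],"fingers": 0},{"dp": [-1,-0.455,0.08],"angular": [0,0,-0.1111],"fingers": 0},{"dp": [-1,-0.455,0.08],"angular": [0,0,-0.1111],"fingers": 0},{"dp": [-1,-0.455,0.08],"angular": [0,0,-0.1111],"fingers": 0}]}}

```text
time: 1.9
tool_pos: [361.4, 410.6, 215.4]
tcp_rot: [180.0, -0.0, -180.0]
ft_force: [-0.4, -0.2, 0.4]
finger_gap: 85.2
grip_force: 0.0
```

Emit:
{"method": "step_arm", "body": {"targets": [{"dp": [-0.2,-0.2,0.02],"angular": [0,0,0],"fingers": 0},{"dp": [-0.4,-0.4,0.04],"angular": [0,0,0],"fingers": 0},{"dp": [-0.6,-0.6,0.06],"angular": [0,0,0],"fingers": 0},{"dp": [-0.713,-0.699,0.0765],"angular": [0,0,0],"fingers": 0},{"dp": [-0.713,-0.699,0.0765],"angular": [0,0,0],"fingers": 0},{"dp": [-0.713,-0.699,0.0765],"angular": [0,0,0],"fingers": 0},{"dp": [-0.713,-0.699,0.0765],"angular": [0,0,0],"fingers": 0},{"dp": [-0.713,-0.699,0.0765],"angular": [0,0,0],"fingers": 0}]}}

```text
time: 2.9
tool_pos: [504.2, 270.7, 200.2]
tcp_rot: [180.0, 0.0, -180.0]
ft_force: [0.4, 0.7, 0.1]
finger_gap: 85.4
grip_force: 0.0
```

Run:
```python
from h import *
print(sense()["tool_pos"]);p=camera_params("wrist");im=snapshot("wrist");cv2.imwrite("pics/w1.png",im)
for l in("gauge","stand"):
    for d in masks_of("wrist",l):
        m=d["pixels"];q=quad(m,p,102 if l=="gauge" else 56);print(l,d["conf"],m.sum(),[np.round(a,1) for a in q]); cv2.imwrite("pics/m_%s.png"%l,m*255.)
    for d in pinpoint("wrist",l):print(d["at"],d["conf"],at_z(p,d["at"],10 if l=="gauge" else 0).round(1))
```

```text
[504.22275536 270.67689897 200.22936008]
gauge 0.85 1196 [array([501.9, 275.8]), array([26.7, 35.8]), np.float64(87.5)]
[260.1, 159.8] 0.95 [505.5 276.3  10. ]
stand 0.64 3883 [array([501.6, 275.9]), array([78.7, 66.5]), np.float64(9.5)]
[257.6, 160.9] 0.89 [509.4 273.6   0. ]
[12.2, 129.3] 0.63 [473.4  -1.5   0. ]
[122.7, 131.7] 0.24 [475.5 120.7   0. ][ WARN:0@0.822] global loadsave.cpp:1063 imwrite_ Unsupported depth image for selected encoder is fallbacked to CV_8U.
```

View pics/w1.png

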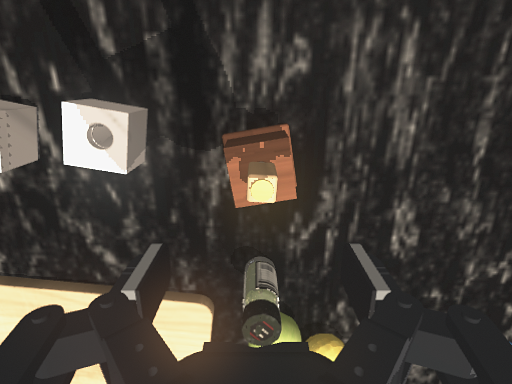

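The wrist view shows the gauge's lit top at about (262,190), with the stand round it and the jar clear beyond at (260,310). Next I'll zoom in on the top face.

Run:
```python
from h import *
im=cv2.imread("pics/w1.png");p=camera_params("wrist")
c=im[150:215,225:305];cv2.imwrite("pics/w1c.png",cv2.resize(c,None,fx=8,fy=8,interpolation=cv2.INTER_CUBIC))
a=im[90:185,50:160]
for z,uv in((102,(262,190)),(56,(99,135))):print(at_z(p,uv,z).round(1))
```

```text
[509.2 275.7 102. ]
[470.2 121.7  56. ]
```

View pics/w1c.png

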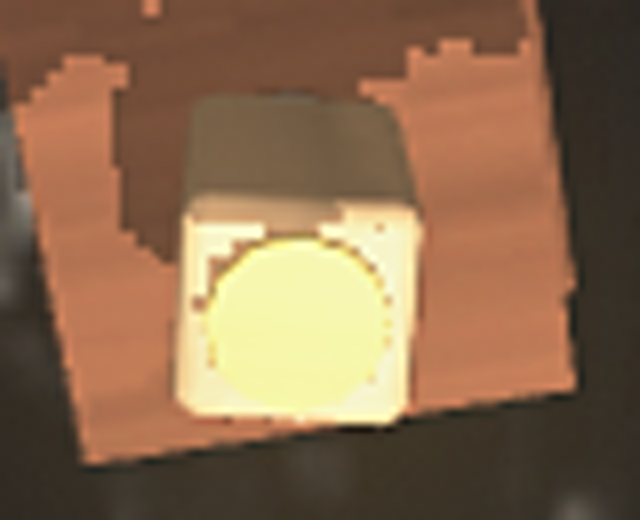

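The top face's centre is at (262,189) in the picture, with a yaw of about +3°. I'll go down and grasp.

Emit:
{"method": "step_arm", "body": {"targets": [{"dp": [-0.019,0.027,0.2],"angular": [0,0,-0.018],"fingers": 0.3},{"dp": [-0.019,0.027,0.42],"angular": [0,0,-0.018],"fingers": 0.3},{"dp": [-0.019,0.027,0.58],"angular": [0,0,-0.018],"fingers": 0.3},{"dp": [-0.019,0.027,0.68],"angular": [0,0,-0.018],"fingers": 0.3},{"dp": [-0.019,0.027,0.68],"angular": [0,0,-0.018],"fingers": 0.3},{"dp": [-0.019,0.027,0.68],"angular": [0,0,-0.018],"fingers": 1},{"dp": [-0.019,0.027,0.68],"angular": [0,0,-0.018],"fingers": 1},{"dp": [-0.019,0.027,0.68],"angular": [0,0,-0.018],"fingers": 1}], "newtons": 30}}

```text
time: 4.15
tool_pos: [510.0, 275.7, 66.0]
tcp_rot: [179.9, 0.2, -176.8]
ft_force: [-0.3, 0.0, 7.2]
finger_gap: 25.9
grip_force: 31.5
```

Emit:
{"method": "step_arm", "body": {"targets": [{"dp": [0,0,-0.1],"angular": [0,0,0],"fingers": 1},{"dp": [0,0,-0.3],"angular": [0,0,0],"fingers": 1},{"dp": [0,0,-0.48],"angular": [0,0,0],"fingers": 1},{"dp": [0,-0.1,-0.53],"angular": [0,0,0.018],"fingers": 1},{"dp": [0,-0.3,-0.53],"angular": [0,0,0.018],"fingers": 1},{"dp": [0,-0.55,-0.53],"angular": [0,0,0.018],"fingers": 1},{"dp": [0,-0.8,-0.53],"angular": [0,0,0.018],"fingers": 1},{"dp": [0,-0.9,-0.53],"angular": [0,0,0.018],"fingers": 1}]}}

```text
time: 5.15
tool_pos: [517.6, 91.8, 169.2]
tcp_rot: [-179.9, -0.1, 179.7]
ft_force: [-0.1, 0.6, -1.2]
finger_gap: 25.6
grip_force: 30.7
```

Emit:
{"method": "step_arm", "body": {"targets": [{"dp": [-0.05,-0.2,0],"angular": [0,0,0],"fingers": 1},{"dp": [-0.1,-0.45,0],"angular": [0,0,0],"fingers": 1},{"dp": [-0.14,-0.7,0],"angular": [0,0,0],"fingers": 1},{"dp": [-0.14,-0.803,0],"angular": [0,0,0],"fingers": 1},{"dp": [-0.14,-0.803,0],"angular": [0,0,0],"fingers": 1},{"dp": [-0.14,-0.803,0],"angular": [0,0,0],"fingers": 1},{"dp": [-0.14,-0.803,0],"angular": [0,0,0],"fingers": 1},{"dp": [-0.14,-0.803,0],"angular": [0,0,0],"fingers": 1}]}}

```text
time: 6.15
tool_pos: [546.5, -64.2, 170.0]
tcp_rot: [180.0, 0.0, -180.0]
ft_force: [0.2, 0.4, -1.2]
finger_gap: 25.7
grip_force: 30.7
```

Run:
```python
from h import *
print(sense()["tool_pos"]);p=camera_params("wrist");im=snapshot("wrist");cv2.imwrite("pics/w2.png",im)
np.savez("w2.npz",**{k:np.array(v) for k,v in p.items()})
c=[]
for x,y in((470.3,121.8),(474,0),(502,-140.5)):
    u=proj(p,[x,y,56])[0].round().astype(int);print(u)
    if 30<u[0]<482 and u[1]>30:c.append(cv2.resize(im[u[1]-30:u[1]+30,u[0]-30:u[0]+30],None,fx=6,fy=6,interpolation=cv2.INTER_CUBIC))
a=np.hstack(c)[:, :800];b=np.zeros((240,a.shape[1],3),np.uint8);s=cv2.resize(im,(320,240));b[:,:320]=s
cv2.imwrite("pics/w2c.png",np.vstack([a,b]))
```

```text
[546.52532531 -64.2187293  170.04950578]
[486  89]
[334  95]
[165 129]
```

View pics/w2c.png

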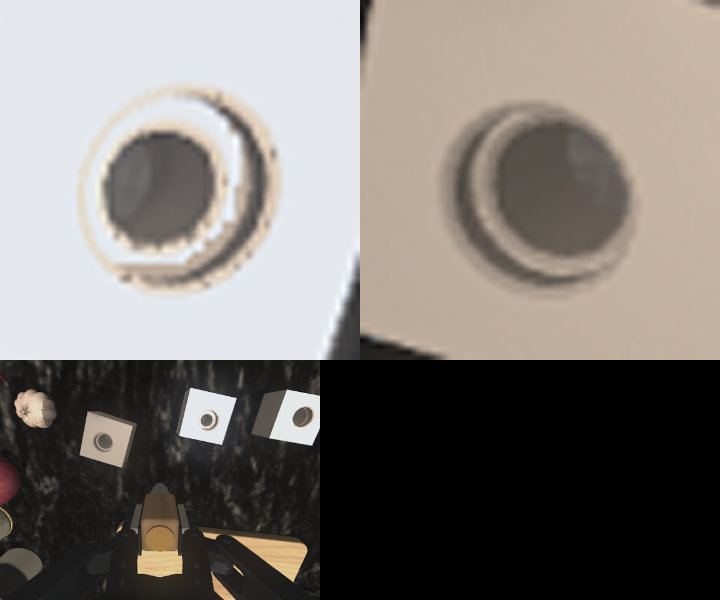

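The middle bore (left crop) looks about 16 mm and the right block's bore about 20 mm. The mouth centres are near (333.8,96.7) and (164.9,132.1). The gauge hangs straight in the gripper.

Run:
```python
from h import *
p=dict(np.load("w2.npz"));im=cv2.imread("pics/w2.png")
for uv in((333.8,96.7),(164.9,132.1)):print(at_z(p,uv,56).round(1))
# circle refit by Hough-free: gradient-based ellipse on right block
s=sense();t=s["tool_pos"]
print(t,proj(p,[[t[0],t[1],t[2]-54],[t[0],t[1],t[2]+38],[t[0]+5,t[1],t[2]+38]]).round(1))
snapshot("wrist")
for d in pinpoint("wrist","gauge"):print(d,at_z(p,d["at"],t[2]-54-2).round(1))
c=im[190:310,190:322];cv2.imwrite("pics/w2g.png",cv2.resize(c,None,fx=5,fy=5,interpolation=cv2.INTER_CUBIC))
```

```text
[4.755e+02 1.000e-01 5.600e+01]
[ 504.5 -141.    56. ]
[546.51756731 -64.34798779 170.02150984] [[255.1 205.3]
 [255.1 291. ]
 [255.1 300.9]]
{'at': [255.6, 204.6], 'conf': 0.85} [546.8 -64.  114. ]
```

View pics/w2g.png

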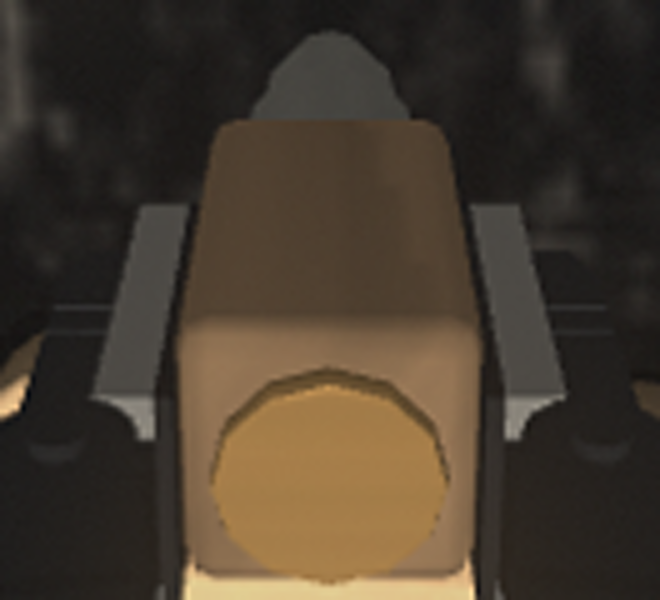

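The gauge top face spans rows 254–305 and the tip is near row 196. I'll fit its offset in the hand from these edges.

Run:
```python
from h import *
from scipy.optimize import least_squares
p=dict(np.load("w2.npz"));t=np.array([546.52,-64.3,170.03])
obs=np.array([254.,305.4,214.,196.4])
F=np.array([[-13,0,92],[13,0,92],[-13,0,46],[-5.5,0,0.5]])
def f(v,tilt=True):
    R=Ro.from_euler('y',v[2],degrees=True) if len(v)>2 else Ro.identity()
    X=R.apply(F-[0,0,71])+[0,0,71]+t+[v[0],0,v[1]]
    return proj(p,X)[:,1]-obs
for x0 in([0,-54],[0,-54,0]):
    r=least_squares(f,x0);print(r.x.round(2),r.fun.round(2))
print(proj(p,[[t[0]+r.x[0]-13,t[1]+13,t[2]+r.x[1]+92],[t[0]+r.x[0]-13,t[1]-13,t[2]+r.x[1]+92]]).round(1))
```

```text
[  2.63 -64.27] [ 1.81 -0.89 -1.37  0.1 ]
[  1.21 -62.    -1.02] [ 0.77 -0.27 -1.46  0.98]
[[285.5 255.8]
 [225.  255.8]]
```

Run:
```python
from h import *
from scipy.optimize import least_squares
p=dict(np.load("w2.npz"));t=np.array([546.52,-64.3,170.03])
obs=np.array([254.,305.4,214.,196.4])
for r_ in(0,1.0,2.0):
  F=np.array([[-13+.5*r_,0,92-.5*r_],[13-.5*r_,0,92-.5*r_],[-13,0,46],[-5.2,0,0.5]])
  def f(v,z):
    R=Ro.from_euler('y',v[1],degrees=True)
    return proj(p,R.apply(F-[0,0,71])+[0,0,71]+t+[v[0],0,z])[:,1]-obs
  for z in(-54,-56,-58,-60,-62,-64):
    r=least_squares(f,[0,0],args=(z,));a=np.radians(r.x[1])
    X=t+[r.x[0]-13,0,z+92-.5*r_];w=np.diff(proj(p,[X+[0,13-r_,0],X+[0,r_-13,0]])[:,0])
    print(r_,z,r.x.round(2),"tip dx",round(r.x[0]-71*np.sin(a),2),r.fun.round(1),"width",w.round(1))
```

```text
0 -54 [-3.81 -2.46] tip dx -0.77 [-0.9  2.8 -3.   1.2] width [-65.1]
0 -56 [-2.56 -2.06] tip dx -0.01 [-0.4  2.  -2.7  1.1] width [-63.9]
0 -58 [-1.32 -1.66] tip dx 0.74 [ 0.   1.2 -2.3  1.1] width [-62.7]
0 -60 [-0.07 -1.26] tip dx 1.49 [ 0.4  0.4 -2.   1.1] width [-61.6]
0 -62 [ 1.17 -0.87] tip dx 2.25 [ 0.9 -0.3 -1.6  1.1] width [-60.5]
0 -64 [ 2.41 -0.48] tip dx 3.0 [ 1.2 -1.  -1.3  1.1] width [-59.4]
1.0 -54 [-3.63 -2.42] tip dx -0.62 [ 0.1  1.4 -2.7  1.4] width [-59.8]
1.0 -56 [-2.38 -2.02] tip dx 0.12 [ 0.5  0.6 -2.4  1.3] width [-58.7]
1.0 -58 [-1.13 -1.62] tip dx 0.87 [ 0.9 -0.2 -2.   1.3] width [-57.6]
1.0 -60 [ 0.12 -1.21] tip dx 1.62 [ 1.3 -0.9 -1.7  1.3] width [-56.6]
1.0 -62 [ 1.36 -0.81] tip dx 2.37 [ 1.7 -1.6 -1.3  1.2] width [-55.6]
1.0 -64 [ 2.61 -0.41] tip dx 3.12 [ 2.1 -2.3 -1.   1.2] width [-54.6]
2.0 -54 [-3.44 -2.38] tip dx -0.5 [ 1.  -0.  -2.4  1.5] width [-54.6]
2.0 -56 [-2.19 -1.97] tip dx 0.25 [ 1.4 -0.8 -2.1  1.5] width [-53.6]
2.0 -58 [-0.94 -1.56] tip dx 0.99 [ 1.8 -1.5 -1.7  1.4] width [-52.6]
2.0 -60 [ 0.31 -1.15] tip dx 1.73 [ 2.2 -2.2 -1.4  1.4] width [-51.7]
2.0 -62 [ 1.56 -0.74] tip dx 2.48 [ 2.6 -2.9 -1.1  1.4] width [-50.8]
2.0 -64 [ 2.81 -0.34] tip dx 3.22 [ 2.9 -3.5 -0.7  1.3] width [-49.9]
```

Emit:
{"method": "step_arm", "body": {"targets": [{"dp": [0.08,-0.15,0.05],"angular": [0,0.004,0],"fingers": 1},{"dp": [0.16,-0.3,0.1],"angular": [0,0.0083,0],"fingers": 1},{"dp": [0.205,-0.383,0.15],"angular": [0,0.0083,0],"fingers": 1},{"dp": [0.205,-0.383,0.2],"angular": [0,0.0083,0],"fingers": 1},{"dp": [0.205,-0.383,0.24],"angular": [0,0.0083,0],"fingers": 1},{"dp": [0.205,-0.383,0.25],"angular": [0,0.0083,0],"fingers": 1},{"dp": [0.205,-0.383,0.25],"angular": [0,0.0083,0],"fingers": 1},{"dp": [0.205,-0.383,0.25],"angular": [0,0.0083,0],"fingers": 1}]}}

```text
time: 7.3
tool_pos: [505.9, -141.6, 120.5]
tcp_rot: [-180.0, -1.5, 180.0]
ft_force: [-0.2, 0.8, -1.6]
finger_gap: 25.5
grip_force: 30.7
```

Run:
```python
from h import *
s=sense();print(s["tool_pos"],s["tcp_rot"]);p=camera_params("wrist");im=snapshot("wrist");cv2.imwrite("pics/w3.png",im)
print(proj(p,[[504.5,-141,56],[502.1,-140.5,56]]).round(1))
cv2.imwrite("pics/w3c.png",cv2.resize(im[130:310,160:350],None,fx=3.3,fy=3.3,interpolation=cv2.INTER_CUBIC))
```

```text
[ 505.92350709 -141.55219056  120.46018128] [-179.98702468   -1.45122628  179.98828107]
[[256.  200. ]
 [256.7 197. ]]
```

View pics/w3c.png

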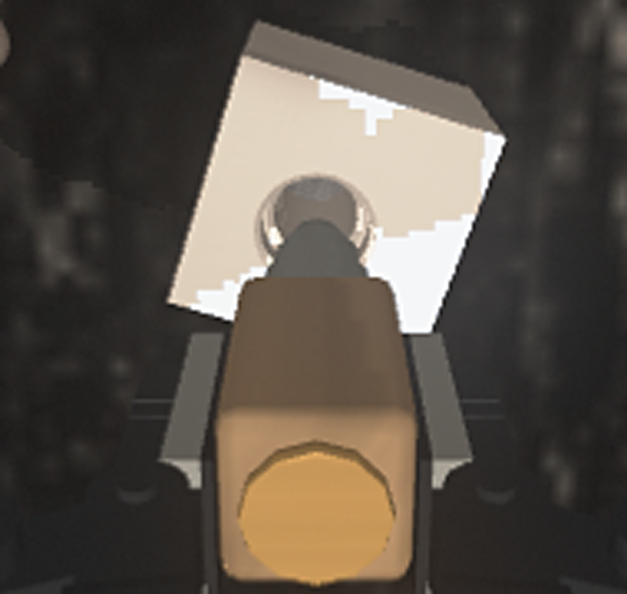

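Run:
```python
from h import *
p=camera_params("wrist")
print(at_z(p,(255.5,182.1),56)[:2]+[14,0], at_z(p,(256.4,196.7),64.5)[:2]+[5.2,0], at_z(p,(256.4,196.7),57.5)[:2]+[5.2,0])
```

```text
[ 504.59821599 -141.47579753] [ 504.02258219 -140.85048938] [ 506.53151741 -140.81947957]
```

Emit:
{"method": "step_arm", "body": {"targets": [{"dp": [-0.003,-0.003,0.02],"angular": [0,0,0],"fingers": 1},{"dp": [-0.004,-0.003,0.04],"angular": [0,0,0],"fingers": 1},{"dp": [-0.004,-0.003,0.06],"angular": [0,0,0],"fingers": 1},{"dp": [-0.005,-0.003,0.08],"angular": [0,0,0],"fingers": 1},{"dp": [-0.005,-0.003,0.09],"angular": [0,0,0],"fingers": 1},{"dp": [-0.005,-0.003,0.1],"angular": [0,0,0],"fingers": 1},{"dp": [-0.006,-0.003,0.11],"angular": [0,0,0],"fingers": 1},{"dp": [-0.006,-0.003,0.12],"angular": [0,0,0],"fingers": 1}]}}

```text
time: 8.35
tool_pos: [506.1, -142.4, 95.9]
tcp_rot: [-180.0, -1.5, 180.0]
ft_force: [-0.4, 0.0, -1.7]
finger_gap: 25.9
grip_force: 30.7
```

Emit:
{"method": "step_arm", "body": {"targets": [{"dp": [0,0,0.008],"angular": [0,0,0],"fingers": 1},{"dp": [0,0,0.016],"angular": [0,0,0],"fingers": 1},{"dp": [-0.001,0,0.024],"angular": [0,0,0],"fingers": 1},{"dp": [-0.001,0,0.03],"angular": [0,0,0],"fingers": 1},{"dp": [-0.001,0,0.036],"angular": [0,0,0],"fingers": 1},{"dp": [-0.001,0,0.04],"angular": [0,0,0],"fingers": 1},{"dp": [-0.001,0,0.045],"angular": [0,0,0],"fingers": 1},{"dp": [-0.001,0,0.05],"angular": [0,0,0],"fingers": 1}]}}

```text
time: 9.35
tool_pos: [506.0, -142.4, 86.0]
tcp_rot: [-180.0, -1.5, 180.0]
ft_force: [-0.3, 0.8, -1.1]
finger_gap: 25.5
grip_force: 30.7
```

Emit:
{"method": "step_arm", "body": {"targets": [{"dp": [0,0,0.008],"angular": [0,0,0],"fingers": 1},{"dp": [0,0,0.016],"angular": [0,0,0],"fingers": 1},{"dp": [-0.001,0,0.024],"angular": [0,0,0],"fingers": 1},{"dp": [-0.001,0,0.032],"angular": [0,0,0],"fingers": 1},{"dp": [-0.001,0,0.038],"angular": [0,0,0],"fingers": 1},{"dp": [-0.001,0,0.044],"angular": [0,0,0],"fingers": 1},{"dp": [-0.001,0,0.05],"angular": [0,0,0],"fingers": 1},{"dp": [-0.001,0,0.05],"angular": [0,0,0],"fingers": 1}]}}

```text
time: 10.35
tool_pos: [505.9, -142.3, 75.9]
tcp_rot: [180.0, -1.5, 180.0]
ft_force: [0.3, -0.6, -2.1]
finger_gap: 25.7
grip_force: 30.6
```

Emit:
{"method": "step_arm", "body": {"targets": [{"dp": [0,0,0.004],"angular": [0,0,0],"fingers": 1},{"dp": [0,0,0.008],"angular": [0,0,0],"fingers": 1},{"dp": [0,0,0.012],"angular": [0,0,0],"fingers": 1},{"dp": [0,0,0.015],"angular": [0,0,0],"fingers": 1},{"dp": [0,0,0.018],"angular": [0,0,0],"fingers": 1},{"dp": [0,0,0.02],"angular": [0,0,0],"fingers": 1},{"dp": [0,0,0.02],"angular": [0,0,0],"fingers": 1},{"dp": [0,0,0.02],"angular": [0,0,0],"fingers": 1}]}}

```text
time: 11.35
tool_pos: [507.0, -142.4, 74.6]
tcp_rot: [-180.0, -1.4, 180.0]
ft_force: [-4.8, 4.5, 18.4]
finger_gap: 25.6
grip_force: 33.4
```

Emit:
{"method": "step_arm", "body": {"targets": [{"dp": [0,0,-0.006],"angular": [0,0,0],"fingers": 1},{"dp": [0,0,-0.012],"angular": [0,0,0],"fingers": 1},{"dp": [0,0,-0.018],"angular": [0,0,0],"fingers": 1},{"dp": [0,0,-0.02],"angular": [0,0,0],"fingers": 1},{"dp": [0,0,-0.02],"angular": [0,0,0],"fingers": 1},{"dp": [0,0,-0.02],"angular": [0,0,0],"fingers": 1},{"dp": [0,0,-0.02],"angular": [0,0,0],"fingers": 1},{"dp": [0,0,-0.02],"angular": [0,0,0],"fingers": 1}]}}

```text
time: 12.35
tool_pos: [505.8, -142.3, 75.8]
tcp_rot: [180.0, -1.5, 180.0]
ft_force: [2.5, 0.9, -2.6]
finger_gap: 25.8
grip_force: 30.6
```

Run:
```python
from h import *
s=sense();print(s["tool_pos"],s["ft_force"]);p=camera_params("wrist");im=snapshot("wrist");cv2.imwrite("pics/w4.png",im)
b=cv2.resize(im[130:310,170:340],None,fx=3.3,fy=3.3,interpolation=cv2.INTER_CUBIC)
t=snapshot("scene");u=proj(camera_params("scene"),[504,-141,70])[0].astype(int);print(u)
c=cv2.resize(t[u[1]-40:u[1]+35,u[0]-30:u[0]+30],None,fx=3.8,fy=3.8,interpolation=cv2.INTER_CUBIC)
o=np.zeros((b.shape[0],b.shape[1]+c.shape[1],3),np.uint8);o[:,:b.shape[1]]=b;o[:c.shape[0],b.shape[1]:]=c
cv2.imwrite("pics/w4c.png",o);print(o.shape)
t=snapshot("top");p=camera_params("top")
for d in masks_of("top","block_a"):
    m=d["pixels"]&(t.min(2)>150);q=quad(m,p,56);print(m.sum(),[np.round(a,1) for a in q])
```

```text
[ 505.77535376 -142.33458185   75.84485784] [ 2.5229244   0.92838038 -2.56717637]
[265 230]
(594, 789, 3)
592 [array([472.7, 117.7]), array([61. , 60.2]), np.float64(80.5)]
619 [array([471.2,  -1.7]), array([59.5, 60.7]), np.float64(77.8)]
44 [array([ 508.8, -111.5]), array([ 9.2, 59. ]), np.float64(72.9)]
```

View pics/w4c.png

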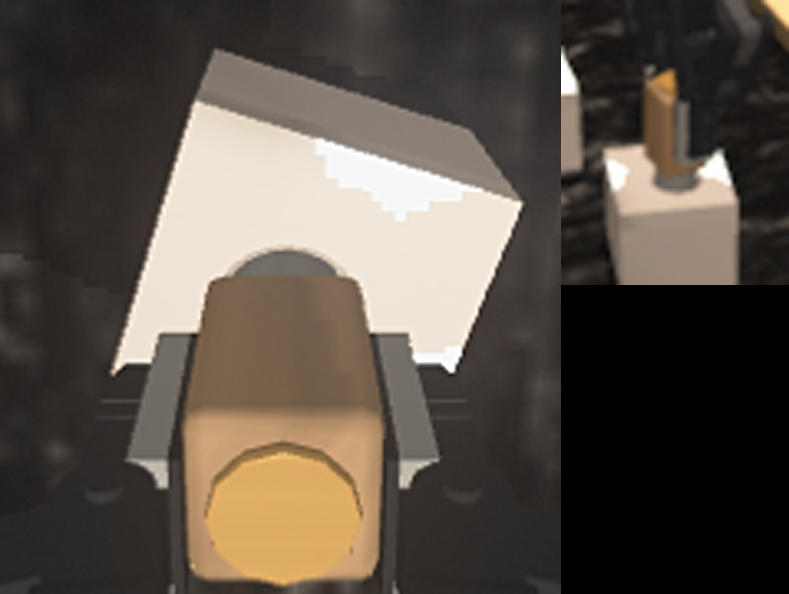

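The scene crop at the right shows bare pin between the grip and the block top, about 10 mm, so the no-go step rests on the ledge. The -y block (at 504,-141) is therefore the right one. I'll drag it a little to +y by the raised gauge so that it squares up with the board. The drag goes in short steps with force checks.

Emit:
{"method": "step_arm", "body": {"targets": [{"dp": [0.002,0.01,0],"angular": [0,0,0],"fingers": 1},{"dp": [0.006,0.03,0],"angular": [0,0,0],"fingers": 1},{"dp": [0.011,0.055,0],"angular": [0,0,0],"fingers": 1},{"dp": [0.016,0.08,0],"angular": [0,0,0],"fingers": 1},{"dp": [0.021,0.105,0],"angular": [0,0,0],"fingers": 1},{"dp": [0.025,0.125,0],"angular": [0,0,0],"fingers": 1},{"dp": [0.028,0.14,0],"angular": [0,0,0],"fingers": 1},{"dp": [0.03,0.15,0],"angular": [0,0,0],"fingers": 1}]}}

```text
time: 13.55
tool_pos: [499.9, -112.2, 76.2]
tcp_rot: [-180.0, -1.5, 180.0]
ft_force: [2.1, -3.7, -0.3]
finger_gap: 25.3
grip_force: 31.0
```

```bash
cat >> h.py <<'E'
def edge_angle(im,box):
    """angles (deg, world yaw) of long segments in a box of the wrist image at z=56"""
    p=camera_params("wrist");x0,y0,x1,y1=box
    g=cv2.cvtColor(im[y0:y1,x0:x1],cv2.COLOR_BGR2GRAY);g=((g>110)*255).astype(np.uint8)
    L=cv2.HoughLinesP(cv2.Canny(g,50,150),1,np.pi/360,18,minLineLength=25,maxLineGap=3)
    for a in (L.reshape(-1,4) if L is not None else []):
        A=at_z(p,(a[0]+x0,a[1]+y0),56);B=at_z(p,(a[2]+x0,a[3]+y0),56);d=B-A
        print((a+[x0,y0,x0,y0]),A[:2].round(1),B[:2].round(1),round((np.degrees(np.arctan2(d[1],d[0]))+45)%90-45,1))
E
python3 - <<'E'
from h import *
print(sense()["ft_force"].round(1),sense()["tool_pos"].round(1))
print("before:");im=cv2.imread("pics/w4.png")
print("now");im=snapshot("wrist");cv2.imwrite("pics/w5.png",im);edge_angle(im,(180,130,350,255))
E
```

```text
[ 2.1 -3.7 -0.3] [ 499.9 -112.2   76.2]
before:
now
[198 247 228 158] [ 512.7 -147.2] [ 457.  -127.2] -19.7
[236 161 326 191] [ 458.7 -122.8] [476.5 -71.1] -19.0
[304 240 326 193] [508.  -82.3] [477.8 -71. ] -20.5
```

Emit:
{"method": "step_arm", "body": {"targets": [{"dp": [-0.01,0.01,0],"angular": [0,0,0],"fingers": 1},{"dp": [-0.025,0.025,0],"angular": [0,0,0],"fingers": 1},{"dp": [-0.04,0.04,0],"angular": [0,0,0],"fingers": 1},{"dp": [-0.055,0.055,0],"angular": [0,0,0],"fingers": 1},{"dp": [-0.07,0.07,0],"angular": [0,0,0],"fingers": 1},{"dp": [-0.085,0.085,0],"angular": [0,0,0],"fingers": 1},{"dp": [-0.1,0.1,0],"angular": [0,0,0],"fingers": 1},{"dp": [-0.105,0.105,0],"angular": [0,0,0],"fingers": 1}]}}

```text
time: 14.6
tool_pos: [521.2, -91.2, 75.6]
tcp_rot: [180.0, -1.5, 180.0]
ft_force: [-3.1, -3.8, 0.4]
finger_gap: 25.7
grip_force: 31.1
```

Run:
```python
from h import *
im=snapshot("wrist");edge_angle(im,(180,130,350,255))
```

```text
[228 157 324 189] [ 477.7 -106.3] [496.5 -51.6] -19.0
[198 247 227 158] [ 533.7 -126.2] [ 478.2 -106.9] -19.2
[305 240 325 192] [529. -61.] [498.3 -50.9] -18.1
```

Emit:
{"method": "step_arm", "body": {"targets": [{"dp": [-0.015,0.004,-0.002],"angular": [0,0,0],"fingers": 1},{"dp": [-0.045,0.012,-0.003],"angular": [0,0,0],"fingers": 1},{"dp": [-0.08,0.02,-0.004],"angular": [0,0,0],"fingers": 1},{"dp": [-0.115,0.03,-0.005],"angular": [0,0,0],"fingers": 1},{"dp": [-0.15,0.04,-0.006],"angular": [0,0,0],"fingers": 1},{"dp": [-0.185,0.05,-0.007],"angular": [0,0,0],"fingers": 1},{"dp": [-0.22,0.06,-0.008],"angular": [0,0,0],"fingers": 1},{"dp": [-0.25,0.068,-0.009],"angular": [0,0,0],"fingers": 1}]}}

```text
time: 15.65
tool_pos: [571.4, -77.6, 76.0]
tcp_rot: [180.0, -1.5, 180.0]
ft_force: [-2.6, -1.0, -2.8]
finger_gap: 25.7
grip_force: 30.7
```

Emit:
{"method": "step_arm", "body": {"targets": [{"dp": [-0.03,0.008,-0.001],"angular": [0,0,0],"fingers": 1},{"dp": [-0.065,0.018,-0.002],"angular": [0,0,0],"fingers": 1},{"dp": [-0.1,0.027,-0.003],"angular": [0,0,0],"fingers": 1},{"dp": [-0.135,0.036,-0.004],"angular": [0,0,0],"fingers": 1},{"dp": [-0.17,0.046,-0.005],"angular": [0,0,0],"fingers": 1},{"dp": [-0.2,0.054,-0.005],"angular": [0,0,0],"fingers": 1},{"dp": [-0.22,0.06,-0.006],"angular": [0,0,0],"fingers": 1},{"dp": [-0.23,0.062,-0.006],"angular": [0,0,0],"fingers": 1}]}}

```text
time: 16.65
tool_pos: [617.2, -65.4, 76.1]
tcp_rot: [-180.0, -1.5, 180.0]
ft_force: [-3.0, -1.1, -0.4]
finger_gap: 25.9
grip_force: 30.8
```

Run:
```python
from h import *
im=snapshot("wrist");cv2.imwrite("pics/w6.png",im);edge_angle(im,(180,130,350,255))
```

```text
[233 143 310 164] [566.1 -77.6] [578.  -34.6] -15.5
[201 245 223 157] [628.8 -98.6] [573.9 -83.4] -15.5
[226 154 261 163] [572.2 -81.7] [577.4 -62.1] -14.8
[304 241 324 183] [626.2 -35.7] [589.2 -26. ] -14.7
[224 157 260 165] [573.9 -82.8] [578.5 -62.7] -12.9
```

Emit:
{"method": "step_arm", "body": {"targets": [{"dp": [-0.01,0,0],"angular": [0,0,0],"fingers": 1},{"dp": [-0.02,0,-0.001],"angular": [0,0,0],"fingers": 1},{"dp": [-0.03,-0.002,-0.001],"angular": [0,0,0],"fingers": 1},{"dp": [-0.04,-0.003,-0.001],"angular": [0,0,0],"fingers": 1},{"dp": [-0.05,-0.004,-0.001],"angular": [0,0,0],"fingers": 1},{"dp": [-0.06,-0.005,-0.001],"angular": [0,0,0],"fingers": 1},{"dp": [-0.065,-0.006,-0.001],"angular": [0,0,0],"fingers": 1},{"dp": [-0.07,-0.007,-0.001],"angular": [0,0,0],"fingers": 1}]}}

```text
time: 17.7
tool_pos: [631.1, -66.8, 76.0]
tcp_rot: [180.0, -1.5, 180.0]
ft_force: [-3.9, 1.1, 0.5]
finger_gap: 25.6
grip_force: 30.9
```

Emit:
{"method": "step_arm", "body": {"targets": [{"dp": [-0.004,0,0],"angular": [0,0,0],"fingers": 1},{"dp": [-0.008,-0.001,0],"angular": [0,0,0],"fingers": 1},{"dp": [-0.012,-0.001,0],"angular": [0,0,0],"fingers": 1},{"dp": [-0.016,-0.002,0],"angular": [0,0,0],"fingers": 1},{"dp": [-0.02,-0.002,0],"angular": [0,0,0],"fingers": 1},{"dp": [-0.023,-0.002,0],"angular": [0,0,0],"fingers": 1},{"dp": [-0.025,-0.003,0],"angular": [0,0,0],"fingers": 1},{"dp": [-0.025,-0.003,0],"angular": [0,0,0],"fingers": 1}]}}

```text
time: 18.7
tool_pos: [636.0, -67.4, 75.8]
tcp_rot: [180.0, -1.5, 180.0]
ft_force: [-5.4, 1.4, 2.8]
finger_gap: 25.5
grip_force: 31.2
```

Run:
```python
from h import *
im=snapshot("wrist");cv2.imwrite("pics/w7.png",im);edge_angle(im,(180,130,350,255))
```

```text
[204 234 225 157] [639.8 -98.4] [592.4 -84.3] -16.6
[237 143 310 164] [584.6 -77.5] [596.5 -36.7] -16.3
[306 241 326 184] [644.6 -36.6] [608.2 -26.9] -14.9
[227 153 264 164] [590.2 -83.1] [596.4 -62.5] -17.0
[311 246 348 250] [648.  -33.4] [650.7 -10.5] -6.8
[226 157 257 165] [592.4 -83.7] [597.  -66.5] -14.9
```

Emit:
{"method": "step_arm", "body": {"targets": [{"dp": [-0.004,0,-0.001],"angular": [0,0,0],"fingers": 1},{"dp": [-0.008,-0.001,-0.001],"angular": [0,0,0],"fingers": 1},{"dp": [-0.012,-0.001,-0.001],"angular": [0,0,0],"fingers": 1},{"dp": [-0.015,-0.001,-0.002],"angular": [0,0,0],"fingers": 1},{"dp": [-0.018,-0.002,-0.002],"angular": [0,0,0],"fingers": 1},{"dp": [-0.02,-0.002,-0.002],"angular": [0,0,0],"fingers": 1},{"dp": [-0.02,-0.002,-0.002],"angular": [0,0,0],"fingers": 1},{"dp": [-0.02,-0.002,-0.002],"angular": [0,0,0],"fingers": 1}]}}

```text
time: 19.75
tool_pos: [639.4, -68.2, 75.8]
tcp_rot: [-180.0, -1.6, 179.9]
ft_force: [-6.7, -0.2, 3.1]
finger_gap: 25.7
grip_force: 31.2
```

Run:
```python
from h import *
im=snapshot("wrist");cv2.imwrite("pics/w8.png",im);edge_angle(im,(180,130,350,255))
```

```text
[232 143 304 157] [588.1 -81. ] [596. -41.] -11.2
[205 230 218 158] [640.6 -98.5] [596.5 -89. ] -12.1
[305 240 322 177] [647.3 -38. ] [607.5 -30.3] -11.0
[221 153 259 160] [593.6 -87.2] [597.6 -66.1] -10.7
[219 157 257 163] [595.9 -88.4] [599.3 -67.2] -9.2
```

Emit:
{"method": "step_arm", "body": {"targets": [{"dp": [-0.003,0,-0.001],"angular": [0,0,0],"fingers": 1},{"dp": [-0.006,-0.001,-0.001],"angular": [0,0,0],"fingers": 1},{"dp": [-0.009,-0.001,-0.001],"angular": [0,0,0],"fingers": 1},{"dp": [-0.012,-0.001,-0.002],"angular": [0,0,0],"fingers": 1},{"dp": [-0.014,-0.002,-0.002],"angular": [0,0,0],"fingers": 1},{"dp": [-0.016,-0.002,-0.002],"angular": [0,0,0],"fingers": 1},{"dp": [-0.016,-0.002,-0.002],"angular": [0,0,0],"fingers": 1},{"dp": [-0.016,-0.002,-0.002],"angular": [0,0,0],"fingers": 1}]}}

```text
time: 20.8
tool_pos: [642.4, -68.9, 75.8]
tcp_rot: [-180.0, -1.6, 179.9]
ft_force: [-6.1, -2.7, 1.0]
finger_gap: 25.4
grip_force: 31.0
```

Run:
```python
from h import *
im=snapshot("wrist");cv2.imwrite("pics/w9.png",im);edge_angle(im,(180,130,350,255))
```

```text
[305 242 318 170] [651.6 -38.7] [606.4 -33.5] -6.5
[226 143 305 154] [591. -85.] [597.2 -41.3] -8.1
[215 154 254 159] [597.2 -91.3] [600.  -69.6] -7.5
[206 227 210 180] [641.6 -98.5] [612.2 -94.7] -7.2
[306 238 349 242] [648.9 -38.2] [651.6 -11.9] -5.8
[180 224 205 227] [ 639.6 -113.9] [641.6 -99.1] -7.7
```

Emit:
{"method": "step_arm", "body": {"targets": [{"dp": [-0.003,0,0],"angular": [0,0,0],"fingers": 1},{"dp": [-0.006,-0.001,0],"angular": [0,0,0],"fingers": 1},{"dp": [-0.008,-0.001,0],"angular": [0,0,0],"fingers": 1},{"dp": [-0.01,-0.001,0],"angular": [0,0,0],"fingers": 1},{"dp": [-0.01,-0.001,0],"angular": [0,0,0],"fingers": 1},{"dp": [-0.01,-0.001,0],"angular": [0,0,0],"fingers": 1},{"dp": [-0.01,-0.001,0],"angular": [0,0,0],"fingers": 1},{"dp": [-0.01,-0.001,0],"angular": [0,0,0],"fingers": 1}]}}

```text
time: 21.85
tool_pos: [644.3, -69.0, 75.8]
tcp_rot: [-180.0, -1.6, 179.9]
ft_force: [-7.2, -0.5, 1.0]
finger_gap: 25.5
grip_force: 31.2
```

Run:
```python
from h import *
im=snapshot("wrist");cv2.imwrite("pics/w10.png",im);edge_angle(im,(180,130,350,255));cv2.imwrite("pics/w10c.png",cv2.resize(im[130:310,150:370],None,fx=3.2,fy=3.2,interpolation=cv2.INTER_CUBIC))
```

```text
[207 215 212 157] [635.7 -97.6] [600.8 -93.1] -7.3
[255 145 305 151] [594.  -69.1] [597.4 -41.4] -7.0
[306 235 318 169] [648.8 -38.4] [607.7 -33.6] -6.6
[309 236 349 240] [649.5 -36.5] [652.2 -12.1] -6.2
[227 153 253 156] [598.5 -84.7] [600.2 -70.3] -6.7
[214 155 248 158] [599.6 -91.9] [601.3 -73. ] -5.2
[180 222 205 225] [ 640.2 -113.9] [642.1 -99.1] -7.7
```

View pics/w10c.png

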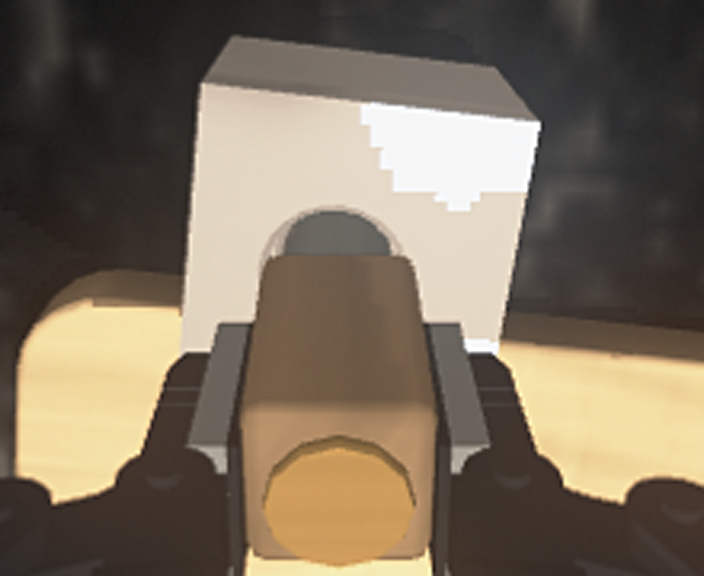

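The picture shows the block square to the board edge, which runs at about row 320 to its left and right. The gauge is still in it. I'll nudge once more to confirm hard contact.

Emit:
{"method": "step_arm", "body": {"targets": [{"dp": [-0.002,0,0],"angular": [0,0,0],"fingers": 1},{"dp": [-0.004,0,0],"angular": [0,0,0],"fingers": 1},{"dp": [-0.006,0,0],"angular": [0,0,0],"fingers": 1},{"dp": [-0.008,-0.001,0],"angular": [0,0,0],"fingers": 1},{"dp": [-0.01,-0.001,0],"angular": [0,0,0],"fingers": 1},{"dp": [-0.01,-0.001,0],"angular": [0,0,0],"fingers": 1},{"dp": [-0.01,-0.001,0],"angular": [0,0,0],"fingers": 1},{"dp": [-0.01,-0.001,0],"angular": [0,0,0],"fingers": 1}]}}

```text
time: 22.9
tool_pos: [646.2, -69.1, 75.7]
tcp_rot: [-180.0, -1.6, 179.9]
ft_force: [-7.3, -1.1, 2.1]
finger_gap: 25.4
grip_force: 31.2
```

Run:
```python
from h import *
im=snapshot("wrist");cv2.imwrite("pics/w11.png",im);edge_angle(im,(180,130,350,255))
```

```text
[224 138 271 144] [592.1 -86.2] [595.4 -60.4] -7.3
[207 216 211 157] [638.2 -97.7] [602.6 -93.8] -6.3
[308 223 318 166] [642.8 -37.7] [607.9 -33.8] -6.3
[306 232 312 198] [648.7 -38.6] [627.  -36.2] -6.4
```

Run:
```python
from h import *
p=camera_params("wrist")
im=cv2.imread("pics/w11.png");g=im.astype(int)
# board lower/upper near edge beside the block: column profiles (red channel)
for u in(190,198,330,345,360): print(u,[(v,g[v,u,2]) for v in range(205,252,3)])
b=np.array([602.6,-93.8,56]);xb=np.array([np.cos(np.radians(-6.5)),np.sin(np.radians(-6.5)),0])
yb=np.array([-xb[1],xb[0],0])
print("far top corners",(b+60*xb).round(1),(b+60*xb+60*yb).round(1))
print("row where board top/bottom edge would be if touching:")
for off in(-10,70):
  for z in(0,22):
    X=b+60*xb+off*yb;X[2]=z;print(off,z,proj(p,X).round(1))
```

```text
190 [(205, np.int64(55)), (208, np.int64(59)), (211, np.int64(58)), (214, np.int64(89)), (217, np.int64(95)), (220, np.int64(100)), (223, np.int64(170)), (226, np.int64(176)), (229, np.int64(245)), (232, np.int64(245)), (235, np.int64(245)), (238, np.int64(245)), (241, np.int64(243)), (244, np.int64(241)), (247, np.int64(241)), (250, np.int64(241))]
198 [(205, np.int64(56)), (208, np.int64(58)), (211, np.int64(58)), (214, np.int64(87)), (217, np.int64(92)), (220, np.int64(99)), (223, np.int64(151)), (226, np.int64(179)), (229, np.int64(245)), (232, np.int64(245)), (235, np.int64(245)), (238, np.int64(245)), (241, np.int64(245)), (244, np.int64(243)), (247, np.int64(241)), (250, np.int64(242))]
330 [(205, np.int64(62)), (208, np.int64(65)), (211, np.int64(66)), (214, np.int64(66)), (217, np.int64(68)), (220, np.int64(69)), (223, np.int64(67)), (226, np.int64(62)), (229, np.int64(88)), (232, np.int64(94)), (235, np.int64(96)), (238, np.int64(229)), (241, np.int64(240)), (244, np.int64(242)), (247, np.int64(244)), (250, np.int64(244))]
345 [(205, np.int64(56)), (208, np.int64(56)), (211, np.int64(57)), (214, np.int64(56)), (217, np.int64(59)), (220, np.int64(63)), (223, np.int64(66)), (226, np.int64(61)), (229, np.int64(91)), (232, np.int64(93)), (235, np.int64(101)), (238, np.int64(147)), (241, np.int64(241)), (244, np.int64(237)), (247, np.int64(239)), (250, np.int64(243))]
360 [(205, np.int64(55)), (208, np.int64(56)), (211, np.int64(54)), (214, np.int64(52)), (217, np.int64(52)), (220, np.int64(54)), (223, np.int64(56)), (226, np.int64(55)), (229, np.int64(57)), (232, np.int64(90)), (235, np.int64(96)), (238, np.int64(102)), (241, np.int64(234)), (244, np.int64(243)), (247, np.int64(238)), (250, np.int64(238))]
far top corners [ 662.2 -100.6   56. ] [669. -41.  56.]
row where board top/bottom edge would be if touching:
-10 0 [[203.  214.7]]
-10 22 [[198.  226.7]]
70 0 [[302.8 225.1]]
70 22 [[307.4 237.9]]
```

Emit:
{"method": "step_arm", "body": {"targets": [{"dp": [0.004,0,0],"angular": [0,0,0],"fingers": 1},{"dp": [0.008,0,0],"angular": [0,0,0],"fingers": 1},{"dp": [0.012,0,0],"angular": [0,0,0],"fingers": 1},{"dp": [0.012,0,0.002],"angular": [0,0,0],"fingers": 1},{"dp": [0.012,0,0.004],"angular": [0,0,0],"fingers": 1},{"dp": [0.012,0,0.004],"angular": [0,0,0],"fingers": 1},{"dp": [0.012,0,0.004],"angular": [0,0,0],"fingers": 1},{"dp": [0.012,0,0.004],"angular": [0,0,0],"fingers": 1}]}}

```text
time: 23.95
tool_pos: [645.4, -68.9, 76.1]
tcp_rot: [-180.0, -1.4, 180.0]
ft_force: [2.3, -3.1, 2.1]
finger_gap: 25.4
grip_force: 31.1
```

Run:
```python
from h import *
print(sense()["ft_force"]);im=snapshot("wrist");edge_angle(im,(180,130,350,255))
```

```text
[ 2.28379217 -3.07302431  2.09756957]
[226 139 303 148] [591.9 -84.8] [596.9 -42.4] -6.7
[310 211 318 165] [634.4 -36.5] [606.5 -33.5] -6.1
[205 223 210 174] [642.1 -98.9] [611.7 -94.5] -8.2
[306 233 349 238] [648.7 -38.2] [652.1 -12. ] -7.3
[216 150 254 154] [598.  -90.6] [600.2 -69.5] -6.1
[213 153 242 155] [599.6 -92.3] [600.8 -76.2] -4.0
[306 232 312 197] [648.1 -38.2] [625.7 -35.8] -6.1
```

Emit:
{"method": "step_arm", "body": {"targets": [{"dp": [-0.005,0,0],"angular": [0,0,0],"fingers": 1},{"dp": [-0.007,0,0],"angular": [0,0,0],"fingers": 1},{"dp": [-0.007,0,0],"angular": [0,0,0],"fingers": 1},{"dp": [-0.004,0,0],"angular": [0,0,0],"fingers": 1},{"dp": [-0.004,0,0],"angular": [0,0,0],"fingers": 0.4},{"dp": [-0.004,0,0],"angular": [0,0,0],"fingers": 0.4},{"dp": [-0.004,0,0],"angular": [0,0,0],"fingers": 0.4},{"dp": [-0.004,0,0],"angular": [0,0,0],"fingers": 0.4}]}}

```text
time: 25.0
tool_pos: [645.5, -68.5, 75.3]
tcp_rot: [180.0, -1.5, 180.0]
ft_force: [0.4, 0.7, -0.1]
finger_gap: 50.9
grip_force: 0.0
```

Run:
```python
from h import *
print(sense()["ft_force"]);im=snapshot("wrist");cv2.imwrite("pics/w12.png",im);edge_angle(im,(180,130,350,255))
for d in pinpoint("wrist","gauge"):print(d)
```

```text
[ 0.369712    0.69705491 -0.07495313]
[304 240 318 165] [653.3 -39. ] [606.6 -33.4] -6.9
[231 140 302 148] [592.5 -81.8] [596.9 -42.8] -6.5
[205 224 211 154] [642.6 -98.5] [600.2 -93. ] -7.3
[229 233 257 233] [648.5 -84.4] [648.6 -67.5] -0.1
[212 153 249 156] [599.7 -92.5] [601.4 -72. ] -4.8
[217 239 229 203] [652.5 -91.7] [629.3 -83.8] -18.7
[275 204 279 234] [629.9 -57. ] [649.2 -54.2] 8.2
[309 215 318 166] [636.9 -36.8] [607.1 -33.3] -6.7
{'at': [255.0, 196.1], 'conf': 0.7}
```

Emit:
{"method": "step_arm", "body": {"targets": [{"dp": [0,0,-0.1],"angular": [0,0,0],"fingers": 0.4},{"dp": [0,0,-0.3],"angular": [0,0,0],"fingers": 0.4},{"dp": [0,0,-0.5],"angular": [0,0,0],"fingers": 0.4},{"dp": [-0.1,0,-0.6],"angular": [0,-0.0083,0],"fingers": 0.4},{"dp": [-0.3,0,-0.62],"angular": [0,-0.0083,0],"fingers": 0.4},{"dp": [-0.42,0,-0.62],"angular": [0,-0.0083,0],"fingers": 0.4},{"dp": [-0.42,0,-0.62],"angular": [0,-0.0083,0],"fingers": 0.4},{"dp": [-0.42,0,-0.62],"angular": [0,-0.0083,0],"fingers": 0.4}]}}

```text
time: 26.1
tool_pos: [732.5, -68.8, 198.1]
tcp_rot: [-180.0, 0.0, 180.0]
ft_force: [-0.4, -0.7, 0.3]
finger_gap: 50.8
grip_force: 0.0
```

Run:
```python
from h import *
print(sense()["tool_pos"]);im=snapshot("wrist");cv2.imwrite("pics/w13.png",im);p=camera_params("wrist")
np.savez("w13.npz",**{k:np.array(v) for k,v in p.items()})
u=proj(p,[635,-66,30])[0].astype(int);print(u)
y0=max(u[1]-75,0)
cv2.imwrite("pics/w13c.png",cv2.resize(im[y0:y0+130,u[0]-85:u[0]+85],None,fx=4.6,fy=4.6,interpolation=cv2.INTER_CUBIC));print(y0,u[0]-85)
```

```text
[732.52471931 -68.78492347 198.05874089]
[258  65]
0 173
```

View pics/w13c.png

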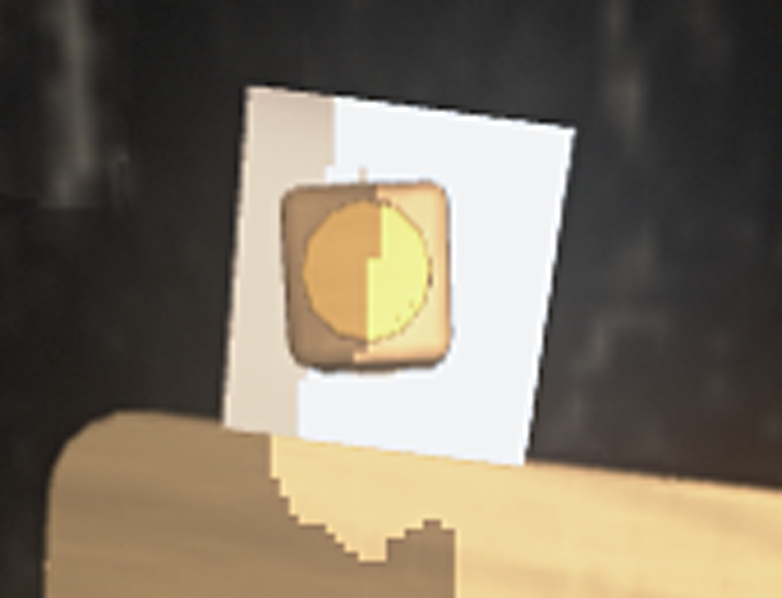

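The block's far edge (225,428)–(523,465) lies on the board edge line to within about 1 mm, and the gauge stands upright in it. I'll look back from the far side and read the pixels numerically for any dark gap.

Emit:
{"method": "step_arm", "body": {"targets": [{"dp": [-0.1,0,0],"angular": [0,0,0],"fingers": 0.4},{"dp": [-0.25,0,0],"angular": [0,0,0],"fingers": 0.4},{"dp": [-0.3,0,0],"angular": [0,0,0],"fingers": 0.4},{"dp": [-0.3,0,0],"angular": [0,0,0],"fingers": 0.4},{"dp": [-0.3,0,0],"angular": [0,0,0],"fingers": 0.4},{"dp": [-0.3,0,0],"angular": [0,0,0],"fingers": 0.4},{"dp": [-0.3,0,0],"angular": [0,0,0],"fingers": 0.4},{"dp": [-0.3,0,0],"angular": [0,0,0],"fingers": 0.4}]}}

```text
time: 27.15
tool_pos: [792.7, -68.8, 197.6]
tcp_rot: [-180.0, 0.0, 180.0]
ft_force: [-0.5, 0.2, 0.2]
finger_gap: 51.3
grip_force: 0.0
```

Run:
```python
from h import *
print(sense()["tool_pos"]);im=snapshot("wrist");cv2.imwrite("pics/w14.png",im);p=camera_params("wrist")
print(proj(p,[[661,-68,56],[661,-68,22],[661,-68,0],[660,-95,22],[666,-42,22]]).round(1))
for y in(-90,-80,-70,-60,-50):
    u=int(round(proj(p,[661,y,22])[0,0]));print(u,[tuple(int(c) for c in im[v,u]) for v in range(10,36)])
for u in(200,320): print(u,[tuple(int(c) for c in im[v,u]) for v in range(6,40,2)])
```

```text
[792.69949786 -68.79915974 197.5530997 ]
[[256.   19.4]
 [255.9  26.5]
 [255.8  30.3]
 [227.3  25.3]
 [283.3  32.4]]
233 [(197, 214, 227), (196, 214, 227), (196, 214, 226), (196, 214, 227), (196, 214, 227), (195, 214, 227), (196, 214, 227), (197, 215, 228), (201, 220, 232), (153, 168, 184), (89, 96, 106), (89, 96, 105), (89, 97, 105), (89, 96, 106), (88, 96, 106), (89, 97, 106), (76, 82, 90), (87, 114, 137), (97, 130, 158), (103, 137, 167), (102, 135, 165), (101, 134, 162), (101, 134, 162), (101, 134, 164), (102, 136, 166), (102, 136, 166)]
243 [(196, 215, 227), (196, 214, 227), (196, 214, 227), (196, 214, 227), (197, 215, 227), (197, 214, 227), (197, 214, 227), (196, 214, 227), (197, 215, 228), (199, 218, 230), (180, 199, 219), (95, 104, 114), (89, 97, 107), (93, 100, 109), (101, 111, 121), (101, 110, 121), (100, 110, 121), (99, 107, 117), (98, 122, 145), (139, 191, 229), (156, 215, 240), (157, 216, 240), (156, 214, 239), (154, 213, 238), (153, 213, 238), (155, 213, 239)]
254 [(245, 243, 241), (245, 243, 241), (245, 243, 241), (245, 243, 241), (245, 243, 241), (245, 243, 241), (245,
[... 1034 characters left out ...]
 248), (177, 176, 180), (111, 119, 131), (94, 102, 113), (103, 112, 123), (105, 114, 126), (104, 114, 125), (104, 113, 124), (91, 102, 115), (129, 175, 214), (148, 201, 234), (157, 213, 239)]
200 [(39, 43, 46), (40, 44, 48), (40, 44, 48), (41, 44, 49), (39, 43, 49), (38, 43, 48), (39, 43, 49), (39, 43, 49), (45, 52, 60), (127, 176, 216), (132, 183, 223), (134, 185, 224), (136, 187, 225), (135, 186, 225), (136, 189, 226), (104, 144, 176), (94, 128, 157)]
320 [(57, 60, 63), (55, 57, 61), (53, 55, 59), (50, 52, 57), (49, 51, 56), (48, 50, 56), (48, 51, 56), (48, 50, 57), (48, 51, 58), (48, 52, 60), (48, 52, 61), (51, 57, 65), (54, 60, 69), (56, 62, 71), (56, 64, 72), (55, 62, 72), (60, 74, 88)]
```

The numbers show the block's face meeting the board top with no dark gap across its whole width. The arm is clear, so I'm handing in.

```bash
python3 -c "
from bench import *
print(hand_in())"
```

```text
the job is handed in; nothing more can be done
None
```

I handed the job in at about 27 s. The right block was the -y one, by the garlic: the gauge stopped about 36 mm down on its ledge. It now stands flush against the board's near edge with the gauge in it. The gauge went into no other block, because the camera showed a narrower bore in the middle block and no ledge in the left one. Neither was touched.

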